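# Load the vacuum former and hold its platen up

## Task

Set up the bench vacuum former for a dry run: stand the three plaster patterns (dome, oblong, hexagon) flat side down on the sunken platen, set down rather than dropped and not touching one another, while the lever is still locked. Then flip the safety catch right over towards you, pull the lever all the way towards you to its stop so that the platen comes up level with the rim, and finish while still holding the lever there, since the platen sinks back if you let go. Leave the tape roll, the wax jar and the brush where they lie.

Things in the scene. Friction and masses are not known exactly. Their poses are not given: they have to be found in the camera images.
- former: Grey bench-top vacuum former, fixed to the bench, 505 mm deep, 350 mm wide, deck 165 mm high (its heater hood, run back at the rear, rises to 230 mm). Origin on the bench under the centre of its open well, x axis to its rear (away from the operator), y to its left, z up. The well is 200 mm (x) by 270 mm (y), centred on the origin, with 40 mm of deck at its left and right and 35 mm at the front. Lever and safety catch are on its right side (-y).
- platen_top (a point): Centre of the top of the drilled aluminium platen that fills the well; axes as the former's. At rest its top is 60 mm below the deck (105 mm above the bench); with the lever fully pulled it is level with the deck. It is 194 mm (x) by 264 mm (y).
- catch (a joint): Safety catch at the right edge of the deck, turning about a level pin parallel to the former's y axis, rad. 0 = down and locked (arm pointing to the rear, its square nose in front of a pin on the lever); grows as it is lifted and turned over towards the operator, 1.57 = upright, 2.4 = right over, resting. About 0.12 kg, almost no friction: left between, it falls to one side or the other by its weight, going over by itself once past about 1.5.
- catch_hinge (a point): Point on the catch's pin, at mid-thickness of the catch: former frame x -95 mm, y -187 mm, z 178 mm. The steel catch arm is 10 mm thick (y), 22 mm deep, and 88 mm long from the pin to its nose.
- catch_tab (a point): Point to pinch on the catch's upright thumb piece: with the catch down, 45 mm behind the pin and 42 mm above it; turns with the catch. The thumb piece is 12 mm thick (y), 18 mm (x), its top is 14 mm above this point and it stands on the arm 34 mm below it. Clear to both sides above the deck; the lever is over 50 mm behind it.
- lever (a joint): Platen lever on the right side, turning about a level shaft parallel to the former's y axis, rad. 0 = parked, leaning 0.56 rad to the rear; grows as it is pulled towards the operator, 0.91 = at its rubber-buffered stop, leaning 0.35 rad to the front. With the catch down it is blocked after about 0.05. Each rad raises the platen 66 mm. The platen's weight pulls it back: the hand needs about 8 to 12 N, and let go it falls back to 0.
- lever_hinge (a point): Point on the lever's shaft axis, straight below the middle of the grip's length (same y as lever_grip in the former frame): former frame x -40 mm, y -254 mm, z 105 mm.
- lever_grip (a point): Centre of the lever's round rubber grip, 26 mm diameter, 90 mm long, its axis parallel to the former's y axis, pointing out to the right from the end of the flat steel arm; 190 mm from the shaft axis. Parked, it is 101 mm behind the shaft and 161 mm above it. It can be taken from above, fingers in front and behind, and turns in the hand.
- dome_mid (a point): Centre, half-way up, of the round domed plaster pattern: 60 mm diameter at the foot, slightly tapered, 40 mm high, about 57 mm across at 20 mm height. z axis up.
- oblong_mid (a point): Centre, half-way up (20 mm), of the oblong plaster pattern: foot 84 mm (its x) by 46 mm (its y), sides slightly tapered up to 30 mm height (43 mm across y at 20 mm height), then a smaller step, 40 mm high in all. z axis up.
- hexagon_mid (a point): Centre, half-way up (18 mm), of the hexagonal plaster pattern: 58 mm across flats at the foot, 54 mm at the top, 36 mm high; two flats face its own +y and -y; 67 mm across corners at the foot. z axis up.
- dome: the domed pattern itself, origin at the centre of its underside; about 0.14 kg
- oblong: the oblong pattern itself, origin at the centre of its underside; about 0.17 kg
- hexagon: the hexagonal pattern itself, origin at the centre of its underside; about 0.15 kg
- tape_roll: bystander: roll of tape lying flat, 92 mm across, 24 mm high; origin under its centre
- wax_jar: bystander: jar of release wax, 72 mm across, 75 mm high; origin under its centre
- brush: bystander: hand brush lying on the bench, about 200 mm long along its x axis
Not all that is in view belongs to the job. What is shaped like the dome but blue or purple is not meant. Leave any yellow look-alike of the hexagon alone.

How it is judged:
By the outcome, as a careful person would: the job done as asked, in the order asked, and still so for the second after the job is handed in, while the arm keeps its last pose, push and grip.
It also fails if it takes over 72 s, if anything falls off the work surface, if the arm or the gripper's body presses on something with over 40 N, if the wrist force passes 120 N, or if a joint passes its speed limit or range.

## Robot

A 6-joint arm with a two-finger parallel gripper is mounted at the origin on the work surface. World frame = base frame: x ahead of the robot, y to its left, z up, the work surface at z = 0. Lengths are in m, angles in degrees, forces in N, time in s.
With the tool pointing down it reaches from about 0.35 to 0.95 m from the base axis. Payload 17.4 kg.
Tool frame: the origin (TCP) lies midway between the tips of the shut fingers; the grasp point (between the pads) lies 19 mm behind it; z points along the fingers, x is the direction in which the jaws open and shut, and the axes are right-handed (so a half turn about z gives the same grasp; the last joint's range is limited). The gripper opens to 93 mm and grips with 3 to 60 N. Pads are 15 mm wide; open, the fingers measure 128 mm over their backs; the gripper's body (75 mm by 188 mm) begins 65 mm behind the grasp point.
Start: joints at [-68.285, 6.646, 82.598, -0, 90.757, -2.166], TCP at [0.273, -0.617, 0.219] pointing down, gripper open.
Joint ranges: [-162.19, 162.19], [-47.58, 125.68], [4.15, 143.07], [-65.23, 245.23], [0.69, 171.88], [-170.13, 170.13]. Speed limits (degrees/s): [108.29, 108.29, 127.2, 180, 180, 180].

## Interface

Orientations are given as a 3x3 rotation matrix whose columns are the frame's x, y, z axes.
In Python, from rig import status, get_image, ticket gives the robot as it stands. The module is installed in compiled form; this text tells all that it offers.
- The arm moves only by the shell command python3 -m jog 'ROWS' [OPENING] [FORCE]. ROWS is JSON, a list that holds one entry, the list of rows, each a list of 4 numbers: the shift along the tool's x, y, z in mm, then the turn about the tool's z in rad. In form: [[[x, y, z, twist], ...]]. A call has 1 to 5 rows; each row is the pose to reach, as a shift and turn from the pose measured when the call began, along the tool's axes at that moment; what a row does not reach only later rows make up. A row lasts 1/12 s, in which the tool goes at most 41.7 mm and 7.16 degrees, less where a joint would pass 70% of its speed; a pose out of reach is approached as far as the arm can. A call with a gripper value outside its range is refused whole. OPENING is the closure in counts, from 0 (fully open) to 255 (shut), set as the call begins (- or left out, the last holds). The fingers move at their own pace and stop on an object; FORCE is the grip in N (left out, the last holds). Time passes only in rows, so rows that repeat a pose let the fingers close. It gives the time, the measured TCP pose, the force and the opening at its end, in the units of the state.
- status.get_obs(): the state, without advancing time (a new reading comes with each control period).
- get_image(name): name is "scene" or "top" or "wrist"; returns a dict with "color" (480x640x3 uint8, blue, green, red), "mtx" (3x3 intrinsics, pixels), "dist" ([k1, k2, p1, p2, k3] as OpenCV has them; the pictures are not rectified), "extrinsics" (4x4, takes a point from camera to world coordinates); the wrist camera has in their place "hand_eye" (4x4, takes a point from camera to tool coordinates, whose origin is the TCP and whose axes are the tool frame's). Camera axes: x right, y up, looking along -z (the intrinsics and any distortion apply to the point x, -y, -z); pixel columns grow to the right and rows downward; lengths in m; the calibration is good to about 2 mm. A picture is of the moment at which its call begins: read the wrist's pose just before it. There is no depth.
- ticket.close_job(): hands the job in, once; it reports no verdict.
The state is a dict: "clock": time; "joint_positions": joint angles; "joint_velocities": joint speeds; "joint_torque": joint torques, N m; "tool_pos": TCP position; "orientation": TCP orientation; "ft_force": force on the tool from outside, world axes, zero at the start; "ft_torque": the same for the moment, N m; "grip_width": opening from 0.0 (shut) to 1.0 (fully open).
Only numpy, scipy, OpenCV 4.12 (cv2) and the standard library are available. Lean on these libraries where they do the work, as an engineer would, in place of code of your own. Each camera call takes 0.05 s, during which the arm holds its last target. There are 200 camera calls.

## Working session

There is one attempt and no reset: what is moved stays moved. The work goes in short steps, Python scripts to look and compute and a shell command to move; the robot and the scene stay as the last step left them, time stands still between calls to the robot, and variables do not carry over. Pictures are saved under pics/ and viewed, about 8 in all and at most 12, crops included, and the job is handed in when it is done.

```bash
mkdir -p pics
python3 - <<'E'
from rig import status,get_image
import cv2,numpy as np
for n in("scene","top"):
    d=get_image(n);cv2.imwrite(f"pics/{n}0.png",d["color"]);np.savez(f"pics/{n}0.npz",**d)
    print(n,np.round(d["mtx"],1).tolist(),d["dist"],np.round(d["extrinsics"],3).tolist())
o=status.get_obs();print(o)
print(get_image("wrist")["hand_eye"])
E
```

```text
scene [[550.8, 0.0, 322.6], [0.0, 550.8, 234.3], [0.0, 0.0, 1.0]] [0.02104743 0.         0.         0.         0.        ] [[-0.414, -0.475, 0.776, 1.624], [0.91, -0.202, 0.362, 0.551], [-0.015, 0.856, 0.516, 0.932], [0.0, 0.0, 0.0, 1.0]]
top [[463.7, 0.0, 321.1], [0.0, 463.7, 236.1], [0.0, 0.0, 1.0]] [-0.0768753  0.         0.         0.         0.       ] [[0.008, 0.993, -0.118, 0.337], [-1.0, 0.008, -0.006, 0.033], [-0.005, 0.119, 0.993, 1.391], [0.0, 0.0, 0.0, 1.0]]
{'clock': 0.1, 'joint_positions': array([-6.82854001e+01,  6.67220622e+00,  8.26311125e+01,  6.49430883e-04,
        9.07573122e+01, -2.16430961e+00]), 'joint_velocities': array([-0.05501966, -0.09991152, -0.03692218,  0.04159715,  0.03692121,
       -0.0252381 ]), 'joint_torque': array([ 1.15219518e-04, -7.22892880e+01, -6.23870158e+01,  7.82397366e-02,
        2.28232256e-02, -4.25261806e-05]), 'tool_pos': array([ 0.27318685, -0.61704813,  0.21797798]), 'orientation': array([[ 4.04804955e-01, -9.14402977e-01, -3.80990716e-04],
       [-9.14402445e-01, -4.04805131e-01,  9.87310756e-04],
       [-1.05702689e-03, -5.12894435e-05, -9.99999440e-01]]), 'ft_force': array([ 0.14115767,  0.08458022, -1.12893775]), 'ft_torque': array([-0.00702792, -0.04962004, -0.00414523]), 'grip_width': 1.0012336488480424}
[[ 9.99999633e-01 -4.99195156e-04  6.96368198e-04 -1.02287749e-03]
 [-3.10642253e-04 -9.68679537e-01 -2.48314030e-01 -6.82931217e-02]
 [ 7.98514785e-04  2.48313723e-01 -9.68679337e-01 -1.67221230e-01]
 [ 0.00000000e+00  0.00000000e+00  0.00000000e+00  1.00000000e+00]]
```

View pics/top0.png

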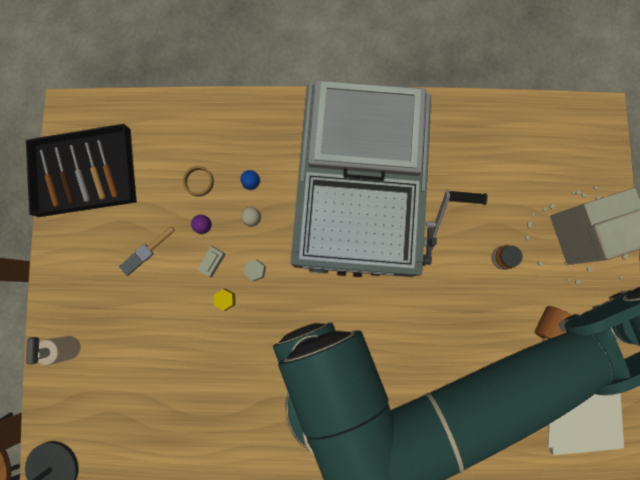

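View pics/scene0.png

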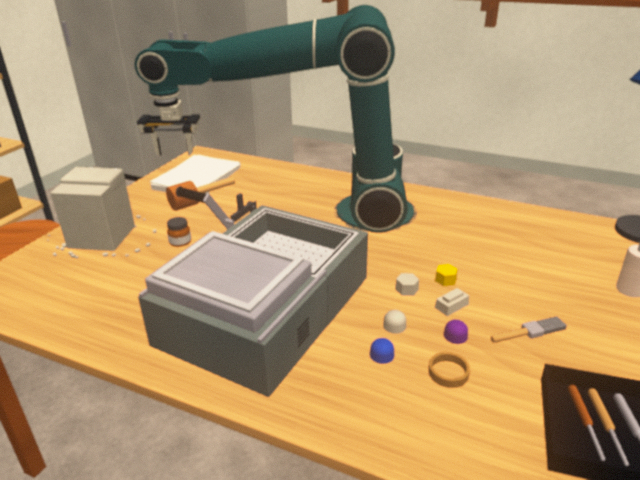

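Top view: candidates are the cream dome (251,216), with blue (250,180) and purple (201,224) look-alikes; the cream hexagon (254,270), with a yellow look-alike (223,300); and the oblong (210,261). I choose the cream ones. The former's well is around (360,220), the lever grip is at (467,197) and the catch is around (430,240). The bystanders are the tape ring (198,181), jar (507,257) and brush (147,250).

```bash
cat > h.py <<'E'
import numpy as np,cv2
from rig import status,get_image
def ray(d,uv,T=None):
    T=d["extrinsics"] if T is None else T
    p=cv2.undistortPoints(np.array(uv,float).reshape(-1,1,2),d["mtx"],d["dist"]).reshape(-1,2)
    v=np.c_[p[:,0],-p[:,1],-np.ones(len(p))]@T[:3,:3].T
    return T[:3,3],v
def onz(d,uv,z,T=None):
    o,v=ray(d,uv,T); return o+v*((z-o[2])/v[:,2])[:,None]
def proj(d,P,T=None):
    T=d["extrinsics"] if T is None else T
    c=(np.atleast_2d(P)-T[:3,3])@T[:3,:3]; c=c*[1,-1,-1]
    return cv2.projectPoints(c,np.zeros(3),np.zeros(3),d["mtx"],d["dist"])[0].reshape(-1,2)
def wrist():
    o=status.get_obs();d=get_image("wrist");T=np.eye(4);T[:3,:3]=o["orientation"];T[:3,3]=o["tool_pos"]
    d["extrinsics"]=T@d["hand_eye"];return d,o
def go(target,ang=None,o=None):
    """tool-axis shift in mm (and twist) to world TCP target; ang = desired world yaw(deg) of tool x"""
    o=o or status.get_obs();R=o["orientation"]
    s=R.T@(np.array(target)-o["tool_pos"])*1000
    tw=None
    if ang is not None:
        cur=np.degrees(np.arctan2(R[1,0],R[0,0])); tw=-np.radians((ang-cur+90)%180-90)
    return np.round(s,1),tw
E
python3 - <<'E'
from h import *
d=dict(np.load("pics/top0.npz"));im=d["color"]
hsv=cv2.cvtColor(im,cv2.COLOR_BGR2HSV)
m=((hsv[...,1]<90)&(hsv[...,2]>110)).astype(np.uint8);r=np.zeros_like(m);r[195:290,185:275]=1;m*=r
for c in cv2.findContours(m,0,2)[0]:
    if cv2.contourArea(c)<50:continue
    b=cv2.minAreaRect(c);print("blob",b,onz(d,[b[0]],0.02).round(3),cv2.contourArea(c))
    ctr=onz(d,cv2.boxPoints(b),0.03);print(ctr.round(3).tolist())
s=cv2.resize(im[160:290,290:500],None,fx=3.8,fy=3.8,interpolation=2);cv2.imwrite("pics/c1.png",s)
E
```

```text
blob ((253.3461456298828, 269.7692565917969), (18.238800048828125, 20.592195510864258), 11.309932708740234) [[0.399 0.24  0.02 ]] 272.5
[[0.374, 0.271, 0.03], [0.433, 0.26, 0.03], [0.423, 0.207, 0.03], [0.364, 0.218, 0.03]]
blob ((209.5114288330078, 260.98028564453125), (14.16566276550293, 27.784740447998047), 30.068584442138672) [[0.423 0.372 0.02 ]] 354.5
[[0.397, 0.408, 0.03], [0.469, 0.369, 0.03], [0.448, 0.332, 0.03], [0.377, 0.371, 0.03]]
blob ((248.5, 215.5), (17.0, 15.0), 90.0) [[0.561 0.259 0.02 ]] 198.0
[[0.585, 0.281, 0.03], [0.585, 0.236, 0.03], [0.534, 0.234, 0.03], [0.534, 0.279, 0.03]]
```

View pics/c1.png

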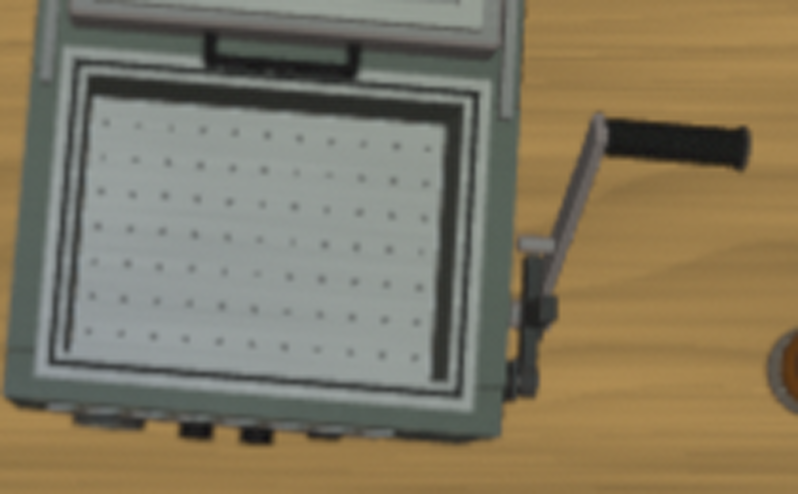

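The crop shows: deck front corners at (5,400) and (500,437), platen hole corners at (107,122), (428,149), (88,331) and (415,358), the grip from (606,137) to (748,150), and the catch arm around x=535, y=240-395 (all in crop px).

Run:
```python
from h import *
d=dict(np.load("pics/top0.npz"))
f=lambda q:(np.array(q,float)+.5)/3.8-.5+[290,160]
A=onz(d,f([[5,400],[500,437]]),.165);H=onz(d,f([[107,122],[428,149],[88,331],[415,358]]),.105)
G=onz(d,f([[606,137],[748,150]]),.266)
print("deck",A.round(3).tolist(),np.linalg.norm(A[0]-A[1]));print("holes",H.round(3).tolist(),H.mean(0).round(4))
def yaw(l,r): v=l-r;return np.degrees(np.arctan2(-v[0],v[1]))
print("yaw",yaw(A[0],A[1]),yaw(H[0],H[1]),yaw(H[2],H[3]),yaw(G[0],G[1]),"front->rear",[np.degrees(np.arctan2(*(H[i]-H[i+2])[1::-1])) for i in(0,1)])
y=np.radians(yaw(A[0],A[1]));R=np.array([[np.cos(y),-np.sin(y)],[np.sin(y),np.cos(y)]])
print("origin deck",A.mean(0)[:2]+R@[.135,0]);print("grip",G.round(3).tolist(),G.mean(0))
for p in([.061,-.254],[-.095,-.187],[-.05,-.187]):print(p,H.mean(0)[:2]+R@p)
```

```text
deck [[0.406, 0.119, 0.165], [0.383, -0.226, 0.165]] 0.3454854038898347
holes [[0.617, 0.051, 0.105], [0.598, -0.188, 0.105], [0.46, 0.063, 0.105], [0.442, -0.177, 0.105]] [ 0.5293 -0.0627  0.105 ]
yaw -3.8673096782646117 -4.425220047103235 -4.3164780877613875 -4.618475378118639 front->rear [np.float64(-4.581718722882773), np.float64(-4.263946507210906)]
origin deck [ 0.52894897 -0.06240073]
grip [[0.575, -0.278, 0.266], [0.567, -0.371, 0.266]] [ 0.57079209 -0.32447943  0.266     ]
[0.061, -0.254] [ 0.57306407 -0.32027899]
[-0.095, -0.187] [ 0.42193818 -0.24290997]
[-0.05, -0.187] [ 0.46683571 -0.24594505]
```

```bash
j="python3 -m jog"
python3 -m jog '[[[-10,-14,-35,0],[-25,-35,-60,0],[-40,-60,-80,0],[-56,-82,-92,0],[-73,-102,-101,0]]]' 0 20
python3 -m jog '[[[-15,-20,-20,0],[-30,-41,-40,0],[-44,-61,-60,0],[-59,-82,-80,0],[-74,-102,-101,0]]]'
python3 -m jog '[[[-33,-24,0,0],[-66,-47,0,0],[-100,-71,0,0],[-133,-95,0,0],[-167,-118,0,0]]]'
python3 -m jog '[[[-33,-24,0,0],[-66,-47,0,0],[-100,-71,0,0],[-133,-95,0,0],[-167,-118,0,0]]]'
python3 -m jog '[[[-33,-11,4,0],[-66,-22,8,0],[-99,-32,12,0],[-132,-43,16,0],[-134,-43,20,0]]]'
```

```text
clock: 0.57
tool_pos: [0.3377, -0.5081, 0.3206]
orientation: [[0.405, -0.914, 0.0], [-0.914, -0.405, -0.0], [0.0, -0.0, -1.0]]
ft_force: [0.2, -0.2, -0.7]
grip_width: 0.994
clock: 0.98
tool_pos: [0.4013, -0.3978, 0.4223]
orientation: [[0.405, -0.914, 0.0], [-0.914, -0.405, 0.0], [-0.0, -0.0, -1.0]]
ft_force: [-0.4, 0.9, 0.4]
grip_width: 0.997
clock: 1.4
tool_pos: [0.4415, -0.1956, 0.4222]
orientation: [[0.404, -0.915, 0.0], [-0.915, -0.404, 0.0], [-0.0, -0.0, -1.0]]
ft_force: [0.8, 1.0, -0.0]
grip_width: 0.998
clock: 1.82
tool_pos: [0.4817, 0.007, 0.4222]
orientation: [[0.404, -0.915, 0.0], [-0.915, -0.404, 0.0], [0.0, -0.0, -1.0]]
ft_force: [0.2, -0.0, 0.2]
grip_width: 0.995
clock: 2.23
tool_pos: [0.466, 0.1511, 0.4016]
orientation: [[0.408, -0.913, -0.0], [-0.913, -0.408, 0.001], [-0.001, -0.0, -1.0]]
ft_force: [-0.2, -0.1, -0.1]
grip_width: 0.998
```

```bash
python3 -m jog '[[[-37,3,4,-0.12],[-74,6,8,-0.24],[-111,9,12,-0.36],[-148,12,16,-0.48],[-181,14,20,-0.6]]]' | head -2
python3 -m jog '[[[0,0,0,-0.12],[0,0,0,-0.24],[0,0,0,-0.36],[0,0,0,-0.48],[0,0,0,-0.6]]]' | head -2
python3 -m jog '[[[0,0,0,-0.12],[0,0,0,-0.24],[0,0,0,-0.36],[0,0,0,-0.48],[0,0,0,-0.6]]]' | head -2
python3 -m jog '[[[0,0,0,-0.12],[0,0,0,-0.24],[0,0,0,-0.36],[0,0,0,-0.43],[0,0,0,-0.43]]]'
python3 - <<'E'
from h import *
d,o=wrist();im=d["color"];cv2.imwrite("pics/w1.png",im);np.savez("pics/w1.npz",**d)
hsv=cv2.cvtColor(im,cv2.COLOR_BGR2HSV)
m=((hsv[...,1]<80)&(hsv[...,2]>110)).astype(np.uint8)
for c in cv2.findContours(m,0,2)[0]:
    if cv2.contourArea(c)<800:continue
    b=cv2.minAreaRect(c);print("blob",np.round(b[0]),np.round(b[1]),b[2],onz(d,[b[0]],0.02).round(4),cv2.contourArea(c))
E
```

```text
clock: 2.65
tool_pos: [0.3781, 0.3119, 0.3816]
clock: 3.07
tool_pos: [0.3782, 0.3117, 0.3814]
clock: 3.48
tool_pos: [0.3783, 0.3114, 0.3812]
clock: 3.9
tool_pos: [0.3785, 0.311, 0.3811]
orientation: [[0.453, 0.891, -0.001], [0.891, -0.453, 0.0], [0.0, -0.001, -1.0]]
ft_force: [-0.4, 0.1, 0.5]
grip_width: 1.002
blob [190. 411.] [72. 64.] 1.0050859451293945 [[ 0.5943 -0.0488  0.02  ]] 2487.0
blob [346. 318.] [39. 35.] 90.0 [[0.5585 0.2591 0.02  ]] 1040.0
blob [286. 233.] [40. 47.] 41.18592834472656 [[0.3989 0.2397 0.02  ]] 1406.5
blob [376. 206.] [32. 60.] 2.0454084873199463 [[0.4224 0.3729 0.02  ]] 1738.0
```

View pics/w1.png

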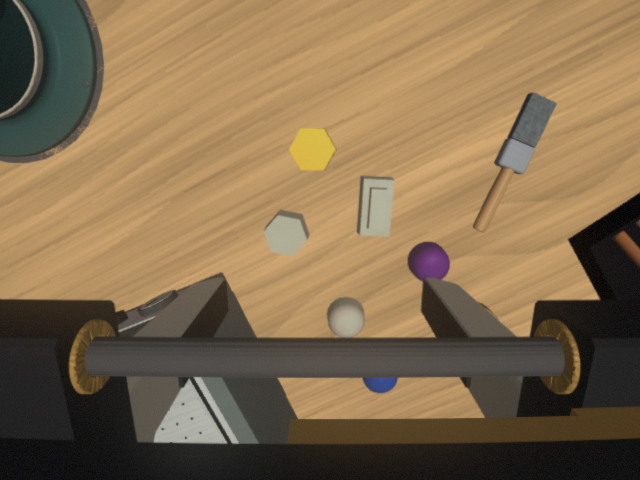

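Wrist view: cream hexagon (286,233), oblong (376,206), dome (346,318). The yellow (312,149), purple (428,262) and blue (380,382) look-alikes are clearly separate. Positions agree with the top view within 2 mm.

Run:
```python
from h import *
d=dict(np.load("pics/w1.npz"));im=d["color"]
hsv=cv2.cvtColor(im,cv2.COLOR_BGR2HSV)
m=((hsv[...,1]<80)&(hsv[...,2]>110)).astype(np.uint8)
for c in cv2.findContours(m,0,cv2.CHAIN_APPROX_NONE)[0]:
    a=cv2.contourArea(c)
    if not 900<a<2000:continue
    P=onz(d,c.reshape(-1,2),.025)[:,:2];r=cv2.minAreaRect((P*1000).astype(np.float32))
    q=P-np.array(r[0])/1000;th=np.arctan2(q[:,1],q[:,0]);ph=np.degrees(np.angle((np.hypot(*q.T)*np.exp(6j*th)).sum()))/6
    print(np.round(r[0],1),np.round(r[1],1),"rect ang",round(r[2],1),"hex corner ang",round(ph,1),"flat normals",[round((ph+30+60*k),1) for k in range(-1,3)])
for t,a in(((.422,.373,.10),62),((.399,.24,.10),None)):print(go(t,a))
```

```text
[556.7 259.8] [53.7 65. ] rect ang 63.0 hex corner ang -18.1 flat normals [np.float64(-48.1), np.float64(11.9), np.float64(71.9), np.float64(131.9)]
[398.4 240.3] [57.1 69.4] rect ang 21.2 hex corner ang -9.9 flat normals [np.float64(-39.9), np.float64(20.1), np.float64(80.1), np.float64(140.1)]
[421.9 372.1] [45.5 85.3] rect ang 62.3 hex corner ang 0.1 flat normals [np.float64(-29.9), np.float64(30.1), np.float64(90.1), np.float64(150.1)]
(array([ 74.9,  10.6, 281.1]), np.float64(0.013430478027517925))
(array([-53.9,  51. , 281.1]), None)
```

```bash
python3 -m jog '[[[18,2,34,0],[36,4,70,0],[54,6,105,0],[70,10,142,0],[75,10,180,0]]]' | head -2
python3 -m jog '[[[0,0,40,0.013],[0,0,80,0.013],[0,0,120,0.013],[0,0,155,0.013],[0,0,180,0.013]]]'
python3 - <<'E'
from h import *
print(go((.422,.3725,.004),62.3))
E
```

```text
clock: 4.37
tool_pos: [0.4224, 0.3741, 0.1992]
clock: 4.78
tool_pos: [0.4213, 0.3731, 0.0155]
orientation: [[0.475, 0.88, -0.003], [0.88, -0.475, -0.001], [-0.003, -0.002, -1.0]]
ft_force: [-0.8, -0.5, -0.3]
grip_width: 0.997
(array([-0.2,  1. , 11.5]), np.float64(-0.011634408388845024))
```

```bash
python3 -m jog '[[[0,1,6,-0.01],[0,1,11.5,-0.01],[0,1,11.5,-0.01]]]' 
python3 -m jog '[[[0,0,0,0],[0,0,0,0],[0,0,0,0],[0,0,0,0],[0,0,0,0]]]' 255 20
python3 -m jog '[[[0,0,0,0],[0,0,0,0],[0,0,0,0]]]'
```

```text
clock: 5.03
tool_pos: [0.4223, 0.3726, 0.0041]
orientation: [[0.468, 0.884, -0.003], [0.884, -0.468, -0.002], [-0.003, -0.002, -1.0]]
ft_force: [0.7, -0.6, 0.1]
grip_width: 0.998
clock: 5.45
tool_pos: [0.4225, 0.3727, 0.0048]
orientation: [[0.468, 0.884, -0.002], [0.884, -0.468, -0.001], [-0.002, -0.002, -1.0]]
ft_force: [0.6, -0.3, -0.4]
grip_width: 0.689
clock: 5.7
tool_pos: [0.4225, 0.3727, 0.0049]
orientation: [[0.468, 0.884, -0.002], [0.884, -0.468, -0.001], [-0.002, -0.002, -1.0]]
ft_force: [0.2, -0.6, 4.7]
grip_width: 0.48
```

```bash
python3 -m jog '[[[0,0,0,0],[0,0,0,0],[0,0,-15,0],[0,0,-45,0],[0,0,-85,0]]]'
python3 -m jog '[[[0,0,-40,0],[0,0,-80,0],[0,0,-120,0],[0,0,-155,0],[0,0,-160,0]]]'
python3 - <<'E'
from h import *
y=np.radians(-4.4);R=np.array([[np.cos(y),-np.sin(y)],[np.sin(y),np.cos(y)]]);
for p in([.035,0],[-.045,.062],[-.045,-.062]):print((np.array([.529,-.0625])+R@p).round(4))
t=np.array([.529,-.0625])+R@[.035,0]
print(go((*t,.24),85.6))
E
```

```text
clock: 6.12
tool_pos: [0.4214, 0.3717, 0.0879]
orientation: [[0.468, 0.884, -0.006], [0.884, -0.468, -0.004], [-0.007, -0.004, -1.0]]
ft_force: [1.1, 1.2, -0.7]
grip_width: 0.484
clock: 6.53
tool_pos: [0.4234, 0.3733, 0.2548]
orientation: [[0.468, 0.884, -0.0], [0.884, -0.468, 0.001], [0.0, -0.001, -1.0]]
ft_force: [0.7, -0.1, -1.6]
grip_width: 0.48
[ 0.5639 -0.0652]
[0.4889 0.0028]
[ 0.4794 -0.1209]
(array([-321.9,  329.3,   14.5]), np.float64(-0.40981976627768785))
```

```bash
python3 -m jog '[[[-25,26,0,0],[-53,54,0,0],[-82,84,0,0],[-111,113,0,0],[-140,143,0,0]]]' | head -2
python3 -m jog '[[[-29,29,0,0],[-58,59,0,0],[-87,88,0,0],[-116,117,0,0],[-145,148,0,0]]]' | head -2
python3 -m jog '[[[-20,20,0,-0.11],[-35,36,0,-0.22],[-37,38,0,-0.33],[-37,38,0,-0.41],[-37,38,0,-0.41]]]'
python3 - <<'E'
from h import *
print(go((.564,-.065,.11),85.6))
d,o=wrist();cv2.imwrite("pics/w2.png",d["color"])
E
```

```text
clock: 6.95
tool_pos: [0.4842, 0.181, 0.2541]
clock: 7.37
tool_pos: [0.5471, -0.0178, 0.2535]
clock: 7.78
tool_pos: [0.5633, -0.0688, 0.2524]
orientation: [[0.073, 0.997, -0.002], [0.997, -0.073, 0.001], [0.001, -0.002, -1.0]]
ft_force: [-0.3, 0.7, -2.0]
grip_width: 0.48
(array([  3.7,   0.7, 142.4]), np.float64(0.003754027852436751))
```

View pics/w2.png

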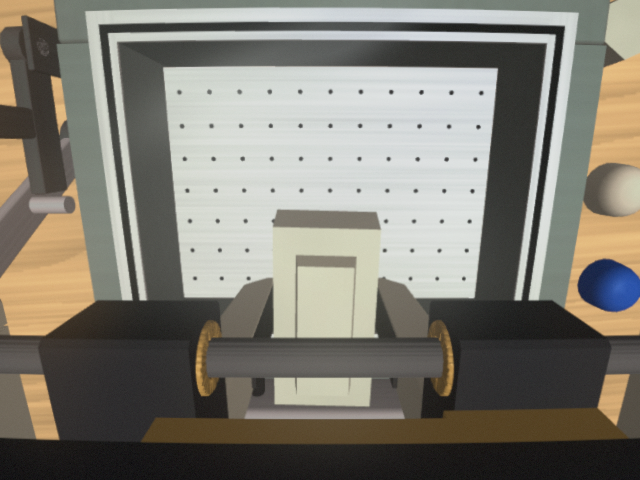

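The oblong hangs squarely over the platen, its image at (325,300), and is parallel to the well. I'll place it 10 mm nearer the front for more room from the hood.

```bash
python3 - <<'E'
from h import *
d=dict(np.load("pics/top0.npz"));f=lambda q:(np.array(q,float)+.5)/3.8-.5+[290,160]
y=np.radians(-4.4);R=np.array([[np.cos(y),-np.sin(y)],[np.sin(y),np.cos(y)]])
for q,z in(((280,78),.2),((280,45),.23)):
  print("former x,y",R.T@(onz(d,f([q]),z)[0,:2]-[.529,-.0625]))
E
python3 -m jog '[[[2,-5,30,0],[4,-9,65,0],[4,-9,95,0],[4,-9,118,0],[4,-9,130,0]]]'
```

```text
former x,y [0.09920279 0.00010127]
former x,y [0.11448651 0.00377466]
clock: 8.25
tool_pos: [0.5531, -0.063, 0.1192]
orientation: [[0.08, 0.997, -0.005], [0.997, -0.08, 0.001], [0.001, -0.005, -1.0]]
ft_force: [-0.1, 0.5, -1.9]
grip_width: 0.482
```

```bash
python3 -m jog '[[[0,0,4,0],[0,0,6,0],[0,0,7.5,0],[0,0,7.5,0]]]'
python3 -m jog '[[[0,0,1,0],[0,0,2,0],[0,0,2.5,0],[0,0,2.5,0]]]'
```

```text
clock: 8.58
tool_pos: [0.5536, -0.0629, 0.1129]
orientation: [[0.081, 0.997, -0.004], [0.997, -0.081, 0.001], [0.001, -0.004, -1.0]]
ft_force: [-0.3, 0.1, -1.7]
grip_width: 0.477
clock: 8.92
tool_pos: [0.5536, -0.063, 0.1106]
orientation: [[0.081, 0.997, -0.003], [0.997, -0.081, 0.001], [0.001, -0.003, -1.0]]
ft_force: [0.5, 0.1, -2.0]
grip_width: 0.482
```

```bash
python3 -m jog '[[[0,0,0.7,0],[0,0,1.4,0],[0,0,1.4,0],[0,0,1.4,0]]]'
```

```text
clock: 9.25
tool_pos: [0.5538, -0.063, 0.1099]
orientation: [[0.081, 0.997, -0.003], [0.997, -0.081, 0.001], [0.001, -0.003, -1.0]]
ft_force: [-3.0, 0.8, 5.8]
grip_width: 0.481
```

```bash
python3 -m jog '[[[0,0,-0.5,0],[0,0,-0.5,0],[0,0,-0.5,0],[0,0,-0.5,0],[0,0,-0.5,0]]]' 64
python3 -m jog '[[[0,0,-8,0],[0,0,-20,0],[0,0,-50,0],[0,0,-90,0],[0,0,-130,0]]]'
python3 - <<'E'
from h import *
print(go((.3985,.240,.22),80),go((.558,.2595,.22),85.6))
d,o=wrist();cv2.imwrite("pics/w3.png",d["color"])
E
```

```text
clock: 9.67
tool_pos: [0.5538, -0.063, 0.1104]
orientation: [[0.081, 0.997, -0.003], [0.997, -0.081, 0.001], [0.001, -0.003, -1.0]]
ft_force: [-0.8, 0.3, -0.6]
grip_width: 0.737
clock: 10.08
tool_pos: [0.5536, -0.063, 0.2427]
orientation: [[0.081, 0.997, -0.003], [0.997, -0.081, 0.001], [0.001, -0.003, -1.0]]
ft_force: [1.0, -0.2, -0.3]
grip_width: 0.745
(array([ 289.5, -179. ,   23.6]), np.float64(0.0936671722315503)) (array([321.8, -21.6,  23. ]), np.float64(-0.004071265880132053))
```

View pics/w3.png

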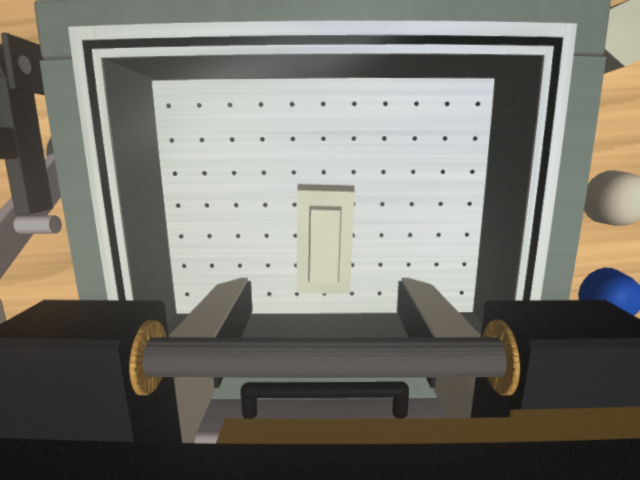

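The oblong stands flat at (325,240), mid-platen. Dome next.

```bash
python3 -m jog '[[[35,-3,0,0],[75,-6,0,0],[115,-9,0,0],[155,-11,0,0],[195,-13,0,0]]]' 0 | head -2
python3 -m jog '[[[40,-2,10,0],[80,-4,30,0],[110,-7,60,0],[126,-8.5,90,0],[127,-8.5,120,0]]]' | head -2
python3 -m jog '[[[0,0,38,0],[0,0,72,0],[0,0,95,0],[0,0,105,0],[0,0,105,0]]]'
python3 - <<'E'
from h import *
print(go((.558,.2595,.004),85.6))
E
```

```text
clock: 10.55
tool_pos: [0.558, 0.1339, 0.2534]
clock: 10.97
tool_pos: [0.5603, 0.2646, 0.1328]
clock: 11.38
tool_pos: [0.5606, 0.2643, 0.0263]
orientation: [[0.078, 0.997, 0.007], [0.997, -0.078, -0.0], [0.0, 0.007, -1.0]]
ft_force: [-0.8, -0.6, 1.1]
grip_width: 1.002
(array([-5. , -2.4, 22.3]), np.float64(-0.0015927860279998116))
```

```bash
python3 -m jog '[[[-3,-2,10,0],[-5,-2.4,18,0],[-5,-2.4,22,0],[-5,-2.4,22,0]]]'
python3 -m jog '[[[0,0,0,0],[0,0,0,0],[0,0,0,0],[0,0,0,0],[0,0,0,0]]]' 255 20 | tail -2
python3 -m jog '[[[0,0,0,0],[0,0,0,0],[0,0,0,0]]]'
```

```text
clock: 11.72
tool_pos: [0.5579, 0.2593, 0.004]
orientation: [[0.079, 0.997, 0.006], [0.997, -0.079, -0.0], [0.0, 0.006, -1.0]]
ft_force: [-0.2, -0.2, -0.3]
grip_width: 1.003
ft_force: [-0.8, -2.2, 0.8]
grip_width: 0.697
clock: 12.38
tool_pos: [0.558, 0.2593, 0.0043]
orientation: [[0.079, 0.997, 0.007], [0.997, -0.079, -0.0], [0.0, 0.007, -1.0]]
ft_force: [0.5, -0.4, 0.5]
grip_width: 0.623
```

```bash
python3 -m jog '[[[0,0,-10,0],[0,0,-40,0],[0,0,-80,0],[0,0,-120,0],[0,0,-160,0]]]'
python3 -m jog '[[[0,0,-30,0],[0,0,-60,0],[0,0,-82,0],[0,0,-86,0]]]'
python3 - <<'E'
from h import *
print(go((.487,.003,.24),85.6))
E
```

```text
clock: 12.8
tool_pos: [0.5564, 0.2592, 0.1668]
orientation: [[0.079, 0.997, 0.007], [0.997, -0.079, -0.0], [0.0, 0.007, -1.0]]
ft_force: [0.2, 0.2, -0.6]
grip_width: 0.626
clock: 13.13
tool_pos: [0.5565, 0.2596, 0.2584]
orientation: [[0.078, 0.997, 0.012], [0.997, -0.078, 0.002], [0.003, 0.012, -1.0]]
ft_force: [1.2, -0.1, -0.8]
grip_width: 0.63
(array([-261.3,  -49.4,   17. ]), np.float64(-0.0017247120239043217))
```

```bash
python3 -m jog '[[[-30,-6,0,0],[-65,-13,0,0],[-102,-20,0,0],[-140,-27,0,0],[-178,-34,0,0]]]' | head -2
python3 -m jog '[[[-35,-7,5,0],[-65,-13,15,0],[-82,-15,35,0],[-84,-15.5,60,0],[-84,-15.5,80,0]]]'
python3 - <<'E'
from h import *
print(go((.487,.003,.109),85.6))
d,o=wrist();cv2.imwrite("pics/w4.png",d["color"])
E
```

```text
clock: 13.55
tool_pos: [0.5075, 0.0835, 0.2566]
clock: 13.97
tool_pos: [0.4856, -0.0002, 0.1743]
orientation: [[0.08, 0.997, 0.011], [0.997, -0.08, 0.002], [0.003, 0.011, -1.0]]
ft_force: [-0.5, 0.1, -1.3]
grip_width: 0.625
(array([ 3.1,  0.5, 65.3]), np.float64(-0.003149863464932016))
```

View pics/w4.png

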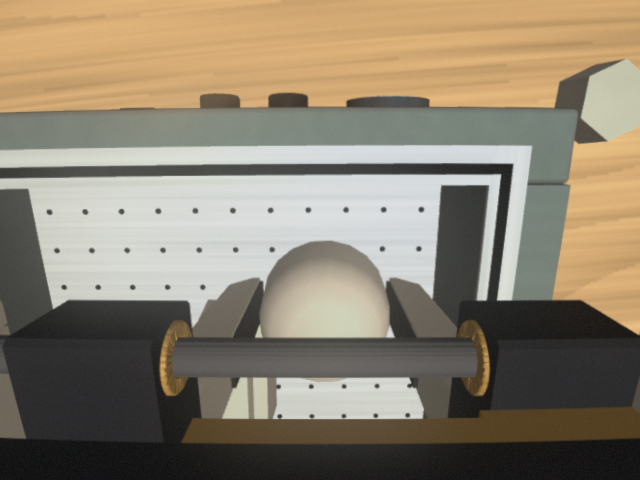

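The dome is held upright at (326,310), with the oblong's end at (250,400) clear behind the finger. Lowering.

```bash
python3 -m jog '[[[3,0.5,25,0],[3,0.5,45,0],[3,0.5,58,0],[3,0.5,62,0],[3,0.5,62,0]]]'
python3 -m jog '[[[0,0,0.8,0],[0,0,1.6,0],[0,0,2.4,0],[0,0,2.4,0]]]'
```

```text
clock: 14.43
tool_pos: [0.4854, 0.0037, 0.1084]
orientation: [[0.079, 0.997, 0.005], [0.997, -0.079, 0.002], [0.003, 0.005, -1.0]]
ft_force: [0.5, 1.3, -1.0]
grip_width: 0.627
clock: 14.77
tool_pos: [0.4859, 0.0038, 0.1075]
orientation: [[0.079, 0.997, 0.006], [0.997, -0.079, 0.002], [0.003, 0.006, -1.0]]
ft_force: [-5.4, 0.4, 8.2]
grip_width: 0.624
```

```bash
python3 -m jog '[[[0,0,-0.5,0],[0,0,-0.5,0],[0,0,-0.5,0],[0,0,-0.5,0],[0,0,-0.5,0]]]' 46
python3 -m jog '[[[0,0,-8,0],[0,0,-20,0],[0,0,-50,0],[0,0,-90,0],[0,0,-130,0]]]' | head -2
python3 - <<'E'
from h import *
print(go((.3985,.240,.22),80))
E
```

```text
clock: 15.18
tool_pos: [0.4858, 0.0038, 0.1079]
orientation: [[0.079, 0.997, 0.006], [0.997, -0.079, 0.003], [0.003, 0.006, -1.0]]
ft_force: [0.7, 1.3, -0.2]
grip_width: 0.821
clock: 15.6
tool_pos: [0.4845, 0.0035, 0.2402]
(array([ 228.9, -104.4,   20.3]), np.float64(0.09568434985130302))
```

```bash
python3 -m jog '[[[34,-16,0,0],[70,-32,0,0],[106,-49,0,0],[142,-65,0,0],[178,-81,0,0]]]' 0 | head -2
python3 -m jog '[[[30,-14,10,0],[50,-22,40,0],[51,-23,80,0.06],[51,-23,120,0.096],[51,-23,155,0.096]]]' | head -2
python3 -m jog '[[[0,0,30,0],[0,0,45,0],[0,0,50,0],[0,0,50,0]]]'
python3 - <<'E'
from h import *
print(go((.3985,.240,.004),80))
E
```

```text
clock: 16.02
tool_pos: [0.4167, 0.1887, 0.242]
clock: 16.43
tool_pos: [0.3985, 0.2424, 0.0861]
clock: 16.77
tool_pos: [0.3988, 0.2425, 0.0361]
orientation: [[0.176, 0.984, 0.007], [0.984, -0.176, 0.003], [0.004, 0.007, -1.0]]
ft_force: [-0.3, 0.0, 0.1]
grip_width: 0.997
(array([-2.7, -0.1, 32.1]), np.float64(-0.0020050784152824464))
```

```bash
python3 -m jog '[[[-2,0,15,0],[-2.7,0,26,0],[-2.7,0,32,0],[-2.7,0,32,0]]]' | head -2
python3 -m jog '[[[0,0,0,0],[0,0,0,0],[0,0,0,0],[0,0,0,0],[0,0,0,0]]]' 255 20 | tail -2
python3 -m jog '[[[0,0,0,0],[0,0,0,0],[0,0,0,0],[0,0,0,0]]]'
python3 -m jog '[[[0,0,-10,0],[0,0,-40,0],[0,0,-80,0],[0,0,-120,0],[0,0,-160,0]]]'
python3 -m jog '[[[0,0,-30,0],[0,0,-60,0],[0,0,-82,0],[0,0,-86,0]]]'
python3 - <<'E'
from h import *
y=np.radians(-4.4);R=np.array([[np.cos(y),-np.sin(y)],[np.sin(y),np.cos(y)]]);t=np.array([.529,-.0625])+R@[-.045,-.062]
print(t,go((*t,.24),85.6))
E
```

```text
clock: 17.1
tool_pos: [0.3985, 0.2398, 0.0038]
ft_force: [1.0, 0.3, 0.4]
grip_width: 0.692
clock: 17.85
tool_pos: [0.3986, 0.2399, 0.0042]
orientation: [[0.176, 0.984, 0.007], [0.984, -0.176, 0.003], [0.004, 0.006, -1.0]]
ft_force: [-0.3, -0.5, 1.6]
grip_width: 0.609
clock: 18.27
tool_pos: [0.3969, 0.2392, 0.1667]
orientation: [[0.176, 0.984, 0.007], [0.984, -0.176, 0.003], [0.004, 0.006, -1.0]]
ft_force: [0.9, 1.7, -2.5]
grip_width: 0.61
clock: 18.6
tool_pos: [0.3968, 0.2393, 0.2576]
orientation: [[0.176, 0.984, 0.012], [0.984, -0.176, 0.006], [0.008, 0.011, -1.0]]
ft_force: [-0.1, -0.3, -0.8]
grip_width: 0.611
[ 0.47937605 -0.12086491] (array([-340.1,  144.4,   16.5]), np.float64(-0.0998077316888024))
```

```bash
python3 -m jog '[[[-28,12,0,0],[-64,27,0,0],[-101,43,0,0],[-139,59,0,0],[-176,75,0,0]]]' | head -2
python3 -m jog '[[[-36,15,0,0],[-73,31,0,0],[-110,47,0,0],[-143,61,2,0],[-160,68,8,0]]]' | head -2
python3 -m jog '[[[-4,2,10,-0.1],[-4,2,30,-0.1],[-4,2,55,-0.1],[-4,2,70,-0.1],[-4,2,70,-0.1]]]'
python3 - <<'E'
from h import *
print(go((.4794,-.1209,.109),85.6))
E
```

```text
clock: 19.02
tool_pos: [0.4392, 0.051, 0.2562]
clock: 19.43
tool_pos: [0.4783, -0.1219, 0.2471]
clock: 19.85
tool_pos: [0.4786, -0.1254, 0.1727]
orientation: [[0.078, 0.997, 0.005], [0.997, -0.078, 0.007], [0.007, 0.005, -1.0]]
ft_force: [-0.1, -0.8, -2.2]
grip_width: 0.612
(array([ 4.1,  0.1, 63.8]), np.float64(-0.0017531031045137325))
```

```bash
python3 -m jog '[[[4,0,25,0],[4,0,45,0],[4,0,56,0],[4,0,61,0],[4,0,61,0]]]'
python3 -m jog '[[[0,0,0.8,0],[0,0,1.6,0],[0,0,2,0],[0,0,2,0]]]'
```

```text
clock: 20.27
tool_pos: [0.4791, -0.1209, 0.1116]
orientation: [[0.078, 0.997, 0.004], [0.997, -0.078, 0.007], [0.007, 0.004, -1.0]]
ft_force: [-0.7, 0.5, -2.0]
grip_width: 0.61
clock: 20.6
tool_pos: [0.4794, -0.121, 0.1102]
orientation: [[0.078, 0.997, 0.005], [0.997, -0.079, 0.007], [0.007, 0.005, -1.0]]
ft_force: [0.1, 0.4, -1.3]
grip_width: 0.609
```

```bash
python3 -m jog '[[[0,0,0.7,0],[0,0,1.4,0],[0,0,1.8,0],[0,0,1.8,0]]]'
```

```text
clock: 20.93
tool_pos: [0.4796, -0.1211, 0.1092]
orientation: [[0.078, 0.997, 0.006], [0.997, -0.078, 0.007], [0.007, 0.005, -1.0]]
ft_force: [-2.8, 1.3, 6.2]
grip_width: 0.613
```

```bash
python3 -m jog '[[[0,0,-0.5,0],[0,0,-0.5,0],[0,0,-0.5,0],[0,0,-0.5,0],[0,0,-0.5,0]]]' 46 | tail -2
python3 -m jog '[[[0,0,-8,0],[0,0,-20,0],[0,0,-50,0],[0,0,-90,0],[0,0,-130,0]]]' | head -2
python3 -m jog '[[[0,0,-30,0],[0,0,-60,0],[-20,0,-75,0],[-45,0,-80,0],[-50,0,-80,0]]]' | head -2
python3 - <<'E'
from h import *
y=np.radians(-4.4);R=np.array([[np.cos(y),-np.sin(y)],[np.sin(y),np.cos(y)]])
t=np.array([.529,-.0625])+R@[-.05,-.187]
d,o=wrist();print(t,o["tool_pos"],go((*t,.26),85.6,o));cv2.imwrite("pics/w5.png",d["color"]);np.savez("pics/w5.npz",**d)
for p in ([-.05,-.187,.22],[-.095,-.187,.178]):
  print(proj(d,[[*(np.array([.529,-.0625])+R@p[:2]),p[2]]]))
E
```

```text
ft_force: [-0.0, 0.9, -0.8]
grip_width: 0.816
clock: 21.77
tool_pos: [0.4783, -0.1218, 0.242]
clock: 22.18
tool_pos: [0.4738, -0.1743, 0.3247]
[ 0.4648009  -0.24511291] [ 0.47382273 -0.17428248  0.32465361] (array([-71.7,  -3.9,  64.2]), np.float64(-0.0025639143247495238))
[[226.96329768 237.22897672]]
[[235.78135618 172.3051848 ]]
```

View pics/w5.png

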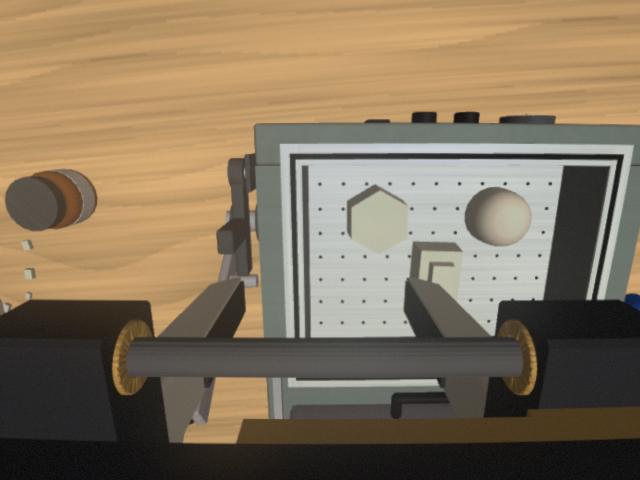

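All three patterns stand apart: hexagon (378,218), dome (498,216), oblong (437,265). The thumb piece is at (230,238), matching the projection (227,237). Approaching the catch.

```bash
python3 -m jog '[[[-30,-2,0,0],[-60,-3,20,0],[-72,-4,50,0],[-72,-4,80,0],[-72,-4,90,0]]]' 120 | head -2
python3 -m jog '[[[0,0,15,0],[0,0,28,0],[0,0,32,0],[0,0,32,0]]]'
python3 - <<'E'
from h import *
print(go((.4648,-.2451,.201),85.6))
E
```

```text
clock: 22.65
tool_pos: [0.4634, -0.2442, 0.2285]
clock: 22.98
tool_pos: [0.4635, -0.2434, 0.1963]
orientation: [[0.081, 0.997, 0.002], [0.997, -0.081, 0.009], [0.009, 0.001, -1.0]]
ft_force: [0.3, 0.4, 0.8]
grip_width: 0.532
(array([-1.6,  1.4, -4.7]), np.float64(-0.004191287484630451))
```

```bash
python3 -m jog '[[[-1.6,1.4,-4.7,0],[-1.6,1.4,-4.7,0],[-1.6,1.4,-4.7,0],[-1.6,1.4,-4.7,0],[-1.6,1.4,-4.7,0]]]' 255 8 | tail -2
python3 -m jog '[[[0,0,0,0],[0,0,0,0],[0,0,0,0],[0,0,0,0]]]'
python3 - <<'E'
import numpy as np
# shifts in tool frame (tool y = rear, z = down) along arc
for q in np.arange(0,2.41,.15):
    a=np.arctan2(42,45)+q;print(round(q,2),np.round([61.55*np.cos(a)-45,42-61.55*np.sin(a)],1))
E
```

```text
ft_force: [0.0, -0.6, -0.0]
grip_width: 0.225
clock: 23.73
tool_pos: [0.4649, -0.2444, 0.2015]
orientation: [[0.08, 0.997, 0.002], [0.997, -0.08, 0.01], [0.01, 0.002, -1.0]]
ft_force: [-0.5, 9.0, 1.7]
grip_width: 0.131
0.0 [-0.  0.]
0.15 [-6.8 -6.2]
0.3 [-14.4 -11.4]
0.45 [-22.8 -15.4]
0.6 [-31.6 -18.1]
0.75 [-40.7 -19.4]
0.9 [-49.9 -19.4]
1.05 [-59.  -17.9]
1.2 [-67.8 -15.2]
1.35 [-76.1 -11.1]
1.5 [-83.7  -5.9]
1.65 [-90.4   0.5]
1.8 [-96.1   7.7]
1.95 [-100.7   15.7]
2.1 [-104.    24.4]
2.25 [-105.9   33.4]
2.4 [-106.5   42.6]
```

```bash
python3 -m jog '[[[0.5,-6.8,-6.2,0],[0.5,-14.4,-11.4,0],[0.5,-22.8,-15.4,0],[0.5,-31.6,-18.1,0],[0.5,-40.7,-19.4,0]]]' | tail -5
python3 -m jog '[[[0,-9.2,0,0],[0,-18.3,1.5,0],[0,-27.1,4.2,0],[0,-35.4,8.3,0],[0,-43,13.5,0]]]'
```

```text
clock: 24.15
tool_pos: [0.4237, -0.241, 0.2214]
orientation: [[0.08, 0.997, 0.003], [0.997, -0.08, 0.01], [0.01, 0.002, -1.0]]
ft_force: [1.1, -3.4, -1.2]
grip_width: 0.128
clock: 24.57
tool_pos: [0.3799, -0.2376, 0.2076]
orientation: [[0.081, 0.997, 0.003], [0.997, -0.081, 0.009], [0.009, 0.003, -1.0]]
ft_force: [-1.3, -7.1, 2.4]
grip_width: 0.126
```

```bash
python3 -m jog '[[[0,-6.7,6.4,0],[0,-12.4,13.6,0],[0,-17,21.6,0],[0,-20.3,30.3,0],[0,-22.2,38,0]]]'
python3 -m jog '[[[0,0,0,0],[0,0,0,0],[0,0,0,0],[0,0,0,0]]]' 100 | tail -2
python3 -m jog '[[[0,0,-10,0],[0,0,-30,0],[0,0,-60,0],[0,0,-100,0],[0,0,-135,0]]]' | head -2
python3 - <<'E'
from h import *
y=np.radians(-4.4);R=np.array([[np.cos(y),-np.sin(y)],[np.sin(y),np.cos(y)]])
t=np.array([.529,-.0625])+R@[.061,-.254]
d,o=wrist();print(t,go((*t,.33),-4.4,o));cv2.imwrite("pics/w6.png",d["color"])
d=get_image("scene");cv2.imwrite("pics/s6.png",cv2.resize(d["color"][170:370,140:400],None,fx=3,fy=3,interpolation=2))
E
```

```text
clock: 24.98
tool_pos: [0.3568, -0.2357, 0.1686]
orientation: [[0.081, 0.997, 0.002], [0.997, -0.081, 0.008], [0.008, 0.002, -1.0]]
ft_force: [-3.7, -9.3, 2.0]
grip_width: 0.129
ft_force: [1.2, -0.3, 0.0]
grip_width: 0.365
clock: 25.73
tool_pos: [0.3562, -0.2363, 0.3065]
[ 0.57033358 -0.32043126] (array([-66.3, 220.3, -23.5]), np.float64(1.5666279308122923))
```

View pics/s6.png

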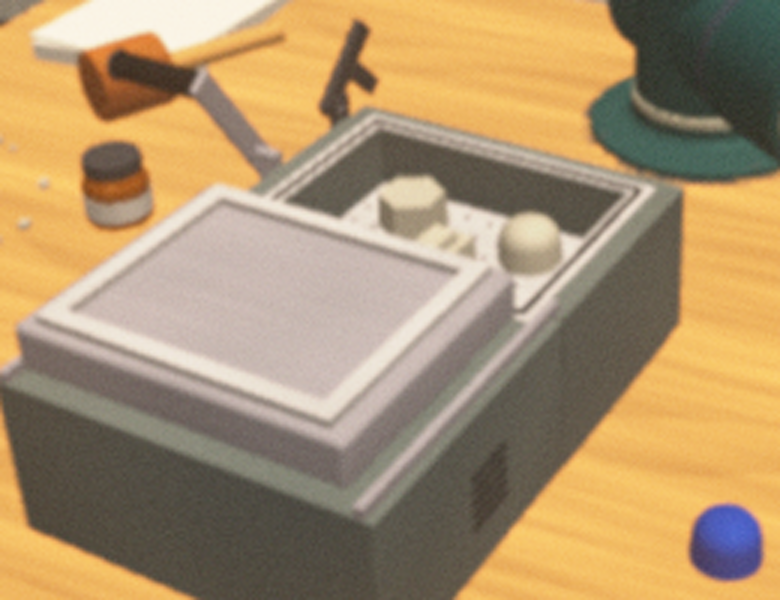

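The scene crop shows the catch right over at (350,70), leaning to the operator, and the patterns upright in the well at (412,205), (450,240) and (530,240). Now the lever grip.

```bash
python3 -m jog '[[[-13,35,-20,0],[-26,75,-40,0],[-40,115,-45,0],[-53,155,-45,0],[-63,190,-45,0]]]' 0 | head -2
python3 -m jog '[[[-3,30,0,0.12],[-3,30,0,0.24],[-3,30,0,0.36],[-3,30,0,0.48],[-3,30,0,0.6]]]' | head -2
python3 -m jog '[[[0,0,0,0.12],[0,0,0,0.24],[0,0,0,0.36],[0,0,0,0.48],[0,0,0,0.6]]]' | head -2
python3 -m jog '[[[0,0,0,0.12],[0,0,0,0.24],[0,0,0,0.36],[0,0,0,0.367],[0,0,0,0.367]]]'
python3 - <<'E'
from h import *
d,o=wrist();cv2.imwrite("pics/w7.png",d["color"]);np.savez("pics/w7.npz",**d)
print(go((.5703,-.3204,.247),-4.4,o),proj(d,[[.5703,-.3204,.266]]))
m=(d["color"].max(2)<60).astype(np.uint8)
E
```

```text
clock: 26.25
tool_pos: [0.538, -0.3142, 0.3575]
clock: 26.67
tool_pos: [0.568, -0.3195, 0.3578]
clock: 27.08
tool_pos: [0.568, -0.3193, 0.358]
clock: 27.5
tool_pos: [0.5681, -0.3192, 0.3581]
orientation: [[0.996, -0.085, 0.009], [-0.085, -0.996, 0.004], [0.008, -0.005, -1.0]]
ft_force: [0.4, 0.7, 0.2]
grip_width: 1.001
(array([  1.4,   1.6, 111.1]), np.float64(-0.008260381989614873)) [[327.37790561 249.10140262]]
```

View pics/w7.png

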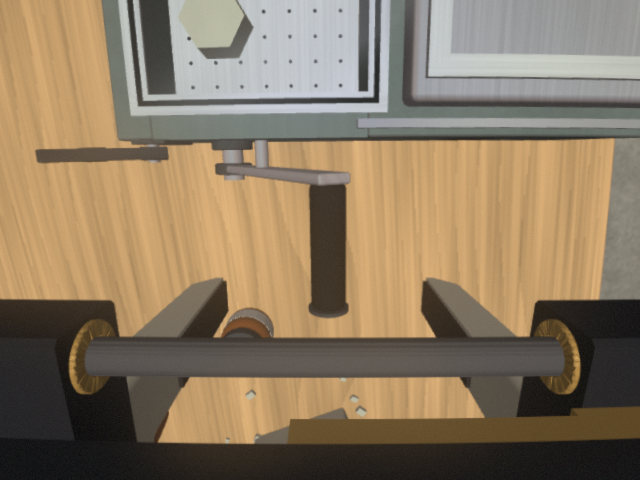

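The grip is at (328,250), as predicted (327,249). The catch lies over to the front at (100,155).

```bash
python3 -m jog '[[[1,1,30,0],[1.4,1.6,62,0],[1.4,1.6,90,0],[1.4,1.6,106,0],[1.4,1.6,111,0]]]' | tail -5
python3 -m jog '[[[0,0,0,0],[0,0,0,0],[0,0,0,0],[0,0,0,0],[0,0,0,0]]]' 255 25 | tail -2
python3 -m jog '[[[0,0,0,0],[0,0,0,0],[0,0,0,0],[0,0,0,0],[0,0,0,0]]]' | tail -2
python3 -m jog '[[[0,0,0,0],[0,0,0,0]]]'
python3 - <<'E'
import numpy as np
for q in np.arange(0,.96,.07):print(round(q,2),np.round([190*(np.sin(.56-q)-np.sin(.56)),-190*(np.cos(.56-q)-np.cos(.56))],1))
E
```

```text
clock: 27.97
tool_pos: [0.5696, -0.3199, 0.2437]
orientation: [[0.997, -0.08, 0.005], [-0.08, -0.997, 0.006], [0.005, -0.007, -1.0]]
ft_force: [0.2, -0.3, -0.6]
grip_width: 1.002
ft_force: [-0.3, -0.4, 0.3]
grip_width: 0.692
ft_force: [0.5, -0.9, 0.3]
grip_width: 0.333
clock: 28.97
tool_pos: [0.571, -0.3202, 0.2451]
orientation: [[0.997, -0.08, 0.01], [-0.08, -0.997, 0.005], [0.009, -0.006, -1.0]]
ft_force: [12.6, -2.5, -1.2]
grip_width: 0.273
0.0 [ 0. -0.]
0.07 [-11.5  -6.7]
0.14 [-23.5 -12.5]
0.21 [-35.8 -17.5]
0.28 [-48.4 -21.6]
0.35 [-61.3 -24.8]
0.42 [-74.4 -27.2]
0.49 [-87.6 -28.6]
0.56 [-100.9  -29. ]
0.63 [-114.2  -28.6]
0.7 [-127.4  -27.2]
0.77 [-140.5  -24.8]
0.84 [-153.4  -21.6]
0.91 [-166.1  -17.5]
```

```bash
python3 -m jog '[[[-11.5,0,-6.7,0],[-23.5,0,-12.5,0],[-35.8,0,-17.5,0],[-48.4,0,-21.6,0],[-61.3,0,-24.8,0]]]'
python3 -m jog '[[[-13,0,-2.4,0],[-26.3,0,-3.8,0],[-39.6,0,-4.2,0],[-52.9,0,-3.8,0],[-66.1,0,-2.4,0]]]'
```

```text
clock: 29.38
tool_pos: [0.5119, -0.3157, 0.2727]
orientation: [[0.997, -0.078, 0.019], [-0.078, -0.997, 0.002], [0.019, -0.003, -1.0]]
ft_force: [17.5, -0.0, 12.8]
grip_width: 0.272
clock: 29.8
tool_pos: [0.4472, -0.3105, 0.2763]
orientation: [[0.997, -0.077, 0.025], [-0.077, -0.997, -0.001], [0.025, -0.001, -1.0]]
ft_force: [12.2, 0.0, 9.3]
grip_width: 0.276
```

```bash
python3 -m jog '[[[-12,0,1.5,0],[-23,0,4,0],[-33,0,7,0],[-40,0,9.5,0],[-42,0,10.2,0]]]'
python3 - <<'E'
from h import *
o=status.get_obs();g=o["tool_pos"]-.019*o["orientation"][:,2]
y=np.radians(-4.4);R=np.array([[np.cos(y),-np.sin(y)],[np.sin(y),np.cos(y)]])
f=R.T@(g[:2]-[.529,-.0625]);print(f,g[2],"q",.56-np.arctan2(f[0]+.04,g[2]-.105),np.hypot(f[0]+.04,g[2]-.105))
E
```

```text
clock: 30.22
tool_pos: [0.406, -0.3073, 0.2663]
orientation: [[0.997, -0.077, 0.03], [-0.077, -0.997, -0.002], [0.03, -0.0, -1.0]]
ft_force: [11.7, 1.7, 9.7]
grip_width: 0.274
[-0.10439613 -0.25348074] 0.28530878592500825 q 0.9030246183420583 0.19146310402085417
```

```bash
python3 -m jog '[[[-1.5,0,0.5,0],[-3,0,1.1,0],[-3,0,1.1,0],[-3,0,1.1,0]]]'
```

```text
clock: 30.55
tool_pos: [0.406, -0.3072, 0.2664]
orientation: [[0.996, -0.076, 0.038], [-0.076, -0.997, -0.004], [0.038, 0.001, -0.999]]
ft_force: [28.8, -4.4, 1.8]
grip_width: 0.273
```

```bash
python3 - <<'E'
from h import *
a=get_image("scene")["color"][170:370,140:400];b=get_image("top")["color"][150:290,280:462]
v=np.hstack([cv2.resize(a,(400,308),interpolation=2),cv2.resize(b,(400,308),interpolation=2)]);cv2.imwrite("pics/f.png",v)
E
python3 -m jog '[[[0,0,0,0],[0,0,0,0],[0,0,0,0],[0,0,0,0]]]'
```

```text
clock: 30.98
tool_pos: [0.4068, -0.3073, 0.2667]
orientation: [[0.996, -0.075, 0.04], [-0.075, -0.997, -0.005], [0.04, 0.001, -0.999]]
ft_force: [9.6, -1.9, -0.4]
grip_width: 0.273
```

View pics/f.png

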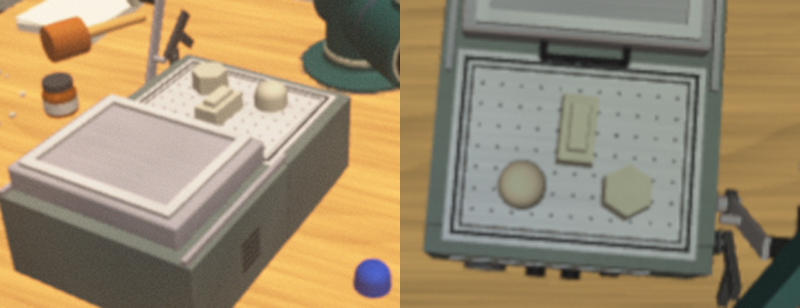

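Platen is level with the rim and the three patterns stand apart. The zero-shift call relaxed the push, so I press onto the stop again and hand in while holding it.

```bash
python3 -m jog '[[[-1.5,0,0.5,0],[-3,0,1,0],[-3,0,1,0],[-3,0,1,0],[-3,0,1,0]]]'
python3 - <<'E'
from rig import ticket,status
o=status.get_obs();print(o["tool_pos"],o["ft_force"],o["clock"]);print(ticket.close_job())
E
```

```text
clock: 31.4
tool_pos: [0.4062, -0.3073, 0.2664]
orientation: [[0.996, -0.074, 0.046], [-0.074, -0.997, -0.006], [0.047, 0.003, -0.999]]
ft_force: [24.3, -3.6, -0.4]
grip_width: 0.275
[ 0.40619306 -0.30725062  0.26639898] [24.26455625 -3.62814209 -0.35919716] 31.4
the job is handed in; nothing more can be done
None
```

I set the oblong, dome and hexagon on the platen by force-checked contact while the lever was locked. Then I turned the catch right over and pulled the lever to its stop. I handed the job in at 31.4 s, still gripping the lever there with about 24 N on it.

- **Patterns and platen:** The last pictures showed the platen level with the rim, and all three patterns upright and not touching.
- **Catch:** The same pictures showed it over towards the operator. Its angle was judged from the pictures, not measured.
- **Lever:** The computed angle was about 0.90 rad. The arm then stopped moving while the force rose to 29 N, so I took it to be on its stop.
- **Relaxed push:** A zero-shift hold briefly let the force drop to about 10 N and the hand move back 0.8 mm. I pressed the lever onto its stop again before handing in.
- **Bystanders:** I did not touch the tape roll, wax jar, brush or coloured look-alikes. The last pictures showed only the jar and the blue dome of these.

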